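# Take the filter canister off its stand and into the empty tray

### The job

The aquarium filter canister is due for cleaning. Draw the keeper bar on its stand fully back, then lift the canister off by its handle and, keeping it upright, lower it gently (do not drop it) into whichever grey tray is empty, so that it stands flat there; leave the keeper drawn back. Do not disturb the glass jar, the feeding ring or the scraper.

Things in the scene. Friction and masses are not known exactly. Their poses are not given: they have to be found in the camera images.
- canister: loose upright round filter canister, black with a grey lid, 0.4 to 0.8 kg: foot flange 116 mm across and 8 mm thick, body 100, lid 108 mm across, its top 140 mm above the underside. A fixed bail handle arches over the lid: a round level bar 14 mm thick, 90 mm long, along y, on a leg at each end, its axis 180 mm above the underside (33 mm free below). Origin: centre of the underside, z up
- canister_grip (a point): middle of the canister's handle bar, on the bar's axis; the bar runs along y
- stand: fixed steel stand, a 150 x 150 mm plate on short legs, its top 40 mm above the shelf; the canister stands on its middle. A rail 40 mm wide, top 46 mm high, carries the keeper and reaches 190 mm from the middle towards the stand's -x. Origin: below the plate's middle, at shelf height; z up
- keeper_bar (a joint): travel in m of the keeper, a flat aluminium bar 30 mm wide and 8 mm thick on the stand's front rail (underside 51 mm high). Near 0 its tip lies over the canister's foot flange and holds it down; it slides along the stand's -x to its stop at 0.040 (fully back), and stays where left
- keeper_knob (a point): top centre of the keeper's upright black knob: a cylinder 26 mm across and 45 mm tall, top 104 mm above the shelf, 130 mm from the stand's middle towards its -x when the joint is 0; moves with the keeper; its x and y are the stand's
- tray_a: one of two identical fixed grey square trays, 154 x 154 mm outside, 28 mm high, walls and floor 4 mm thick (inside 146 x 146 mm). Origin: centre of its underside; z up, x and y along its sides. The glass jar stands in one of the two trays, not always the same one; the other is empty
- tray_b: one of two identical fixed grey square trays, 154 x 154 mm outside, 28 mm high, walls and floor 4 mm thick (inside 146 x 146 mm). Origin: centre of its underside; z up, x and y along its sides. The glass jar stands in one of the two trays, not always the same one; the other is empty
- jar: loose squat glass jar with a white screw cap, 90 mm across, 90 mm high, 0.4 kg, standing in one tray. Origin: centre of its underside
- feeding_ring: loose red plastic ring lying flat, 90 mm outside, 12 mm thick; a bystander. Origin: centre of its underside
- scraper: loose flat steel algae scraper, about 157 mm long along its x, blade 70 mm wide at +x, 12 mm thick; a bystander. Origin: on its underside, near mid-length

How it is judged:
By the outcome, as a careful person would: the job done as asked, in the order asked, and still so for the second after the job is handed in, with the robot touching nothing.
It also fails if it takes over 53 s, if anything falls off the work surface, if the arm or the gripper's body presses on something with over 40 N, if the wrist force passes 120 N, or if a joint passes its speed limit or range.

### The arm

A 6-joint arm with a two-finger parallel gripper is mounted at the origin on the work surface. World frame = base frame: x ahead of the robot, y to its left, z up, the work surface at z = 0. Lengths are in m, angles in rad, forces in N, time in s.
With the tool pointing down it reaches from about 0.325 to 0.9 m from the base axis. Payload 6.1 kg.
Tool frame: the origin (TCP) lies on the centre line of the jaws, within the pads' length; the fingertips stand 14 mm ahead of it and the grasp point (between the pads) lies 5 mm behind it (manip.tips_ahead is the distance from the TCP to the fingertips, in m); z points along the fingers, y is the line along which they close (so a half turn about z gives the same grasp; the last joint's range is limited). The gripper opens to 87 mm and grips with 3 to 60 N. Pads are 19 mm wide; open, the fingers measure 117 mm over their backs; the gripper's body (75 mm by 190 mm) begins 51 mm behind the grasp point.
Start: joints at [-1.336, 0.22, 1.526, -0, 1.395, -0.126], TCP at [0.221, -0.585, 0.21] pointing down, gripper open.
Joint ranges: [-2.98, 2.98], [-0.91, 2.08], [0.09, 2.57], [-1.24, 4.39], [0.2, 2.65], [-2.68, 2.68]. Speed limits (rad/s): [2.57, 2.57, 3.01, 3.14, 3.14, 3.14].

### API

Orientations are given as a unit quaternion [w, x, y, z].
In Python, from workcell import manip gives the robot as it stands.
- The arm moves only by the tool drive_tool, never from a script. Its argument "rows" is a list of rows, each an object with "offset": the shift along the tool's x, y, z in m, a list of three; "rotation": the turn, a rotation vector about the tool's x, y, z in degrees, a list of three. A call has 1 to 20 rows; each row shifts and turns the commanded pose from where the row before left it, along the tool's axes as they then stand; what a row does not reach is not made up. A row lasts 1/8 s, in which the tool goes at most 62.5 mm and 10.7 degrees, less where a joint would pass 70% of its speed; a pose out of reach is approached as far as the arm can. A call with a gripper value outside its range is refused whole. "jaw" is the closure in counts, from 0 (fully open) to 255 (shut), set as the call begins (left out, the last holds). The fingers move at their own pace and stop on an object; "grip_force" is the grip in N (left out, the last holds). Time passes only in rows, so rows that do not move let the fingers close. It gives the time, the measured TCP pose, the force, the opening and the grip force at its end, in the units of the state.
- manip.state(): the state, without advancing time (a new reading comes with each control period).
- manip.get_image(name): name is "side" or "top" or "wrist"; returns a dict with "frame" (480x640x3 uint8, red, green, blue), "mtx" (3x3 intrinsics, pixels), "cam_to_world" (4x4, takes a point from camera to world coordinates). Camera axes: x right, y down, z forward; pixel columns grow to the right and rows downward; lengths in m; the calibration is good to about 2 mm. A picture is of the moment at which its call begins. There is no depth.
- manip.job_done(): hands the job in; it is judged then, once.
The state is a dict: "time": time; "joints": joint angles; "qvel": joint speeds; "tau": joint torques, N m; "eef_pos": TCP position; "tcp_rot": TCP orientation; "contact_force": force on the tool from outside, world axes, zero at the start; "wrist_torque": the same for the moment, N m; "opening": finger opening in m; "finger_force": force on a finger pad.
Only numpy, scipy, OpenCV 4.12 (cv2) and the standard library are available. Lean on these libraries where they do the work, as an engineer would, in place of code of your own. Each camera call takes 0.05 s, during which the arm holds its last target. There are 200 camera calls.

## Working session

There is one attempt and no reset: what is moved stays moved. The work goes in short steps, Python scripts to look and compute and a tool call to move; the robot and the scene stay as the last step left them, time stands still between calls to the robot, and variables do not carry over. Pictures are saved under pics/ and viewed, at most 12 in all, crops included, and the job is handed in when it is done.

Besides the shell and the picture viewer there is one more tool, called after ">>>" as name(argument=value, ...) on one line, values as JSON. drive_tool: Moves the arm, as the interface text tells. Its arguments: {"type":"object","properties":{"rows":{"type":"array"},"jaw":{"type":"number"},"grip_force":{"type":"number"}},"required":["rows"]}

```bash
mkdir -p pics; ls
python3 - <<'E'
from workcell import manip
import cv2,numpy as np
s=manip.state();print(s)
for n in("side","top"):
    d=manip.get_image(n);cv2.imwrite(f"pics/{n}0.png",d["frame"][:,:,::-1]);np.savez(f"{n}0.npz",**d);print(n,d["mtx"].round(1).tolist(),d["cam_to_world"].round(3).tolist())
E
```

```text
pics
{'time': 0.0, 'joints': array([-1.33614849e+00,  2.21220974e-01,  1.52759773e+00, -3.21948873e-05,
        1.39470260e+00, -1.26087933e-01]), 'qvel': array([-0.00083479, -0.00079897, -0.00087955,  0.00096689, -0.00014063,
       -0.0004225 ]), 'tau': array([-6.72659953e-04, -4.94621694e+01, -3.87373424e+01,  6.96887844e-02,
        5.73360035e-02, -1.59289284e-04]), 'eef_pos': array([ 0.22044452, -0.58414834,  0.20914756]), 'tcp_rot': array([-9.62040737e-04,  9.83776798e-01,  1.79394207e-01, -6.81400196e-05]), 'contact_force': array([ 0.24699699, -0.18451302,  0.44674325]), 'wrist_torque': array([-0.0031411 ,  0.02587523,  0.00302066]), 'finger_force': 0.0, 'opening': 0.08681101993317955}
side [[505.3, 0.0, 321.3], [0.0, 505.3, 247.3], [0.0, 0.0, 1.0]] [[-0.95, -0.185, 0.25, 0.36], [-0.31, 0.502, -0.808, 0.765], [0.024, -0.845, -0.534, 0.644], [0.0, 0.0, 0.0, 1.0]]
top [[590.2, 0.0, 321.3], [0.0, 590.2, 226.8], [0.0, 0.0, 1.0]] [[0.007, -0.987, 0.162, 0.432], [-1.0, -0.007, -0.002, -0.005], [0.004, -0.162, -0.987, 1.146], [0.0, 0.0, 0.0, 1.0]]
```

View pics/top0.png

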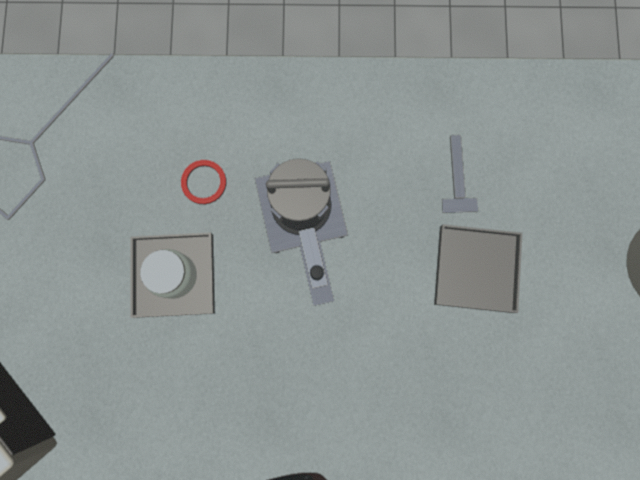

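View pics/side0.png

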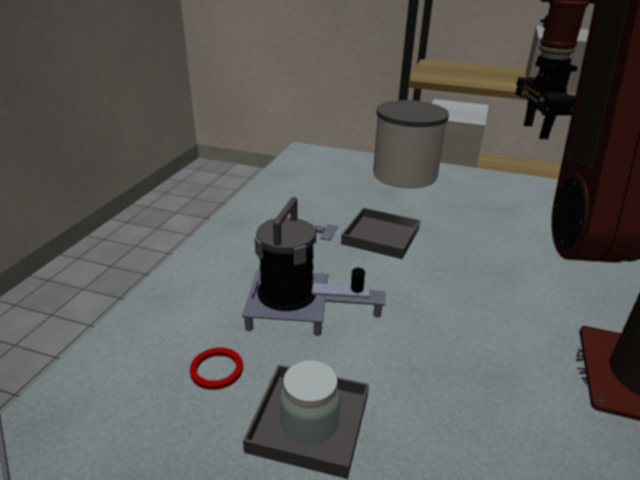

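The top view shows the jar in the left tray, centred near (163,272), and the empty tray on the right at (436–521, 227–312). The knob is at (317,272). The handle bar runs from (268,186) to (328,182). The stand corners are at (255,178), (331,163), (347,236) and (276,252).

```bash
cat > h.py <<'E'
import numpy as np,cv2
def ray(d,uv,z):
    v=np.linalg.inv(d["mtx"])@[uv[0],uv[1],1]; R=d["cam_to_world"][:3,:3]; c=d["cam_to_world"][:3,3]
    v=R@v; return (c+v*(z-c[2])/v[2])[:2]
def proj(d,p):
    q=np.linalg.inv(d["cam_to_world"])@[*p,1]; q=d["mtx"]@q[:3]; return q[:2]/q[2]
E
python3 - <<'E'
from h import *
d=dict(np.load("top0.npz"));s=dict(np.load("side0.npz"));f=d["frame"]
big=cv2.resize(f[130:330,240:540],None,fx=2.6,fy=2.6,interpolation=cv2.INTER_CUBIC);cv2.imwrite("pics/topc.png",big[:,:,::-1])
g=f.max(2)
def blob(x0,x1,y0,y1,t):
    m=(g[y0:y1,x0:x1]<t).astype(np.uint8);n,l,st,c=cv2.connectedComponentsWithStats(m)
    i=1+st[1:,4].argmax();return c[i]+[x0,y0],st[i],l==i
c,st,_=blob(302,332,258,288,60);print("knob",c,st,ray(d,c,.104),ray(d,c,.09))
# tray
print(g[270,420:540].tolist())
P=[(255,178),(331,163),(347,236),(276,252)]
w=np.array([ray(d,p,.04) for p in P]);print("stand",w.mean(0),w, np.degrees(np.arctan2(*(w[1]-w[2])[::-1])))
c,st,m=blob(425,535,218,322,130);print(st)
k=cv2.findContours(m.astype(np.uint8),cv2.RETR_EXTERNAL,2)[0];k=max(k,key=cv2.contourArea)
b=cv2.boxPoints(cv2.minAreaRect(k.astype(np.float32)))+[425,218];w=np.array([ray(d,p,.028) for p in b]);print("tray",b,w.mean(0),w,np.linalg.norm(np.diff(w,axis=0),axis=1))
a,b=[ray(d,p,.22) for p in((268,186),(328,182))];print("handle",a,b,(a+b)/2,np.linalg.norm(a-b))
E
```

```text
knob [317.08333333 277.16666667] [10 17 10  4 12] [ 0.51315457 -0.00105692] [ 0.5142495  -0.00099842]
[153, 155, 152, 156, 154, 154, 153, 158, 159, 157, 156, 155, 155, 156, 156, 147, 115, 71, 81, 117, 132, 132, 132, 132, 133, 131, 132, 132, 130, 131, 129, 130, 128, 131, 132, 130, 131, 131, 128, 129, 129, 130, 130, 131, 128, 129, 129, 130, 128, 128, 128, 129, 128, 129, 128, 128, 126, 127, 128, 125, 127, 127, 128, 127, 128, 125, 127, 125, 127, 124, 125, 125, 127, 125, 125, 125, 125, 125, 124, 124, 122, 127, 124, 124, 124, 126, 122, 127, 124, 124, 125, 124, 125, 118, 90, 68, 59, 70, 97, 123, 140, 155, 158, 157, 155, 153, 157, 157, 159, 157, 157, 158, 157, 157, 160, 158, 158, 158, 156, 156]
stand [0.65219214 0.02864225] [[ 0.70811408  0.12027693]
 [ 0.73906814 -0.02592689]
 [ 0.59654451 -0.05685922]
 [ 0.56504183  0.07707819]] 12.245168959555812
[   9    7   88   88 5211]
tray [[432.42068863 305.95172882]
 [439.19310379 224.68276262]
 [523.68966675 231.72414398]
 [516.91725159 312.99311066]] [ 0.53798531 -0.3064968 ] [[ 0.46656586 -0.21803075]
 [ 0.62165199 -0.23473387]
 [ 0.60915615 -0.39674973]
 [ 0.45456724 -0.37647287]] [0.15598302 0.16249703 0.15591305]
handle [0.6500767  0.07859364] [ 0.65743029 -0.01789045] [0.65375349 0.0303516 ] 0.0967639203006427
```

View pics/topc.png

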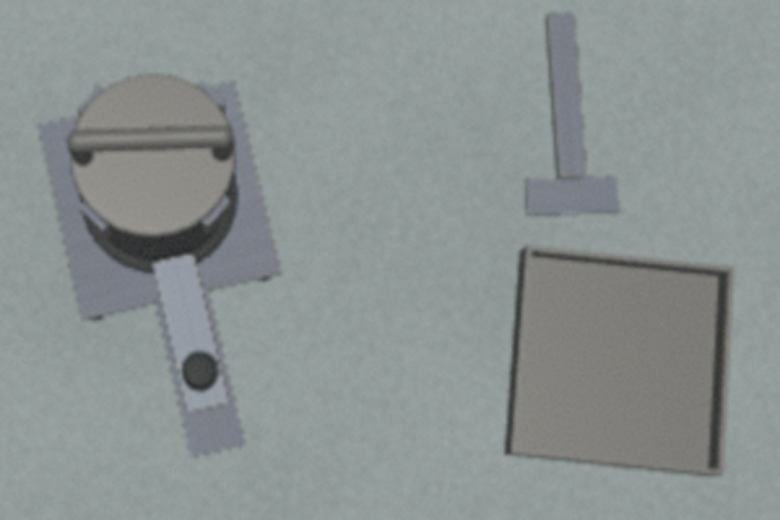

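The crop (2.6×, origin (240,130)) shows the knob at (200,370), and bar ends at (68,141) and (233,134). The stand corners are (38,123), (235,82), (281,276) and (82,320). The tray corners are (523,248), (731,269), (720,474) and (506,454).

```bash
cat >> h.py <<'E'
from scipy.spatial.transform import Rotation as Ro
def tool(d,yaw):  # rows: needed offset in tool frame / turn about tool z, for world xy target list
    pass
E
python3 - <<'E'
from h import *
d=dict(np.load("top0.npz"));s=dict(np.load("side0.npz"))
c=lambda *p:[(x/2.6+240-.3,y/2.6+130-.3) for x,y in p]
k=ray(d,c((200,370))[0],.1);print("knob",k, "side px",proj(s,[*k,.104]))
w=np.array([ray(d,p,.04) for p in c((38,123),(235,82),(281,276),(82,320))]);st=w.mean(0)
print("stand",st,np.linalg.norm(w-np.roll(w,1,0),axis=1),"yaw",np.degrees(np.arctan2(*(w[1]-w[2])[::-1])),np.degrees(np.arctan2(*(w[0]-w[3])[::-1])),"knob rel",np.linalg.norm(k-st),np.degrees(np.arctan2(*(st-k)[::-1])))
a,b=[ray(d,p,.22) for p in c((68,141),(233,134))];h=(a+b)/2
print("handle",h,np.linalg.norm(a-b),"yaw",np.degrees(np.arctan2(*(a-b)[::-1]))-90,"side",proj(s,[*a,.22]),proj(s,[*b,.22]))
print("lid",ray(d,c((152,154))[0],.18))
w=np.array([ray(d,p,.028) for p in c((523,248),(731,269),(720,474),(506,454))]);print("tray",w.mean(0),np.linalg.norm(w-np.roll(w,1,0),axis=1),"yaw",np.degrees(np.arctan2(*(w[1]-w[2])[::-1])),"side",[proj(s,[*p,.028]).round() for p in w])
from workcell import manip
q=manip.state();R=Ro.from_quat(np.roll(q["tcp_rot"],-1)).as_matrix();print(R.round(3),q["eef_pos"],(R.T@([*k,.21]-q["eef_pos"])).round(4))
E
```

```text
knob [ 5.22610291e-01 -1.49665871e-04] side px [358.22105568 269.91815782]
stand [0.65324406 0.03129938] [0.1508312  0.14936428 0.14969366 0.14815625] yaw 13.203584544810724 13.659352919915193 knob rel 0.1343660038329773 13.535929751378614
handle [0.65608489 0.03105835] 0.10225852386622987 yaw 2.9386693104214885 side [275.05647759 224.39117889] [293.62348643 198.23200762]
lid [0.65486259 0.03154963]
tray [ 0.53831341 -0.30668706] [0.15211791 0.1539452  0.15069074 0.15490386] yaw -5.773048406409722 side [array([341., 234.]), array([363., 207.]), array([419., 220.]), array([403., 250.])]
[[ 0.936  0.353 -0.   ]
 [ 0.353 -0.936  0.002]
 [ 0.    -0.002 -1.   ]] [ 0.22049978 -0.58418697  0.20923949] [ 4.889e-01 -4.398e-01  1.000e-04]
```

>>> drive_tool(rows=[{"offset": [0, 0, 0], "rotation": [0, 0, 7.15]}, {"offset": [0.0307, -0.0355, 0], "rotation": [0, 0, 0]}, {"offset": [0.0307, -0.0355, 0], "rotation": [0, 0, 0]}, {"offset": [0.0307, -0.0355, 0], "rotation": [0, 0, 0]}, {"offset": [0.0307, -0.0355, 0], "rotation": [0, 0, 0]}, {"offset": [0.0307, -0.0355, 0], "rotation": [0, 0, 0]}, {"offset": [0.0307, -0.0355, 0], "rotation": [0, 0, 0]}, {"offset": [0.0307, -0.0355, 0], "rotation": [0, 0, 0]}, {"offset": [0.0307, -0.0355, 0], "rotation": [0, 0, 0]}, {"offset": [0.0307, -0.0355, 0], "rotation": [0, 0, 0]}, {"offset": [0.0307, -0.0355, 0], "rotation": [0, 0, 0]}, {"offset": [0.0307, -0.0355, 0], "rotation": [0, 0, 0]}, {"offset": [0.0307, -0.0355, 0], "rotation": [0, 0, 0]}, {"offset": [0.0307, -0.0355, 0], "rotation": [0, 0, 0]}, {"offset": [0.0307, -0.0355, 0], "rotation": [0, 0, 0]}, {"offset": [0, 0, 0], "rotation": [0, 0, 0]}, {"offset": [0, 0, 0], "rotation": [0, 0, 0]}], jaw=0)

```text
time: 2.22
eef_pos: [0.5218, -0.0012, 0.2097]
tcp_rot: [0.0, 0.993, 0.118, -0.001]
contact_force: [-0.8, -1.1, -0.3]
opening: 0.087
finger_force: 0.0
```

Run:
```python
from h import *
from workcell import manip
d=manip.get_image("wrist");np.savez("w1.npz",**d);f=d["frame"].copy()
p=proj(d,[.5226,-.0001,.104]);print(p,proj(d,[.65324,.0313,.04]))
cv2.circle(f,tuple(int(v) for v in p),3,(255,0,0),-1)
cv2.imwrite("pics/w1.png",f[:,:,::-1])
q=manip.state();print(q["eef_pos"],Ro.from_quat(np.roll(q["tcp_rot"],-1)).as_matrix().round(3))
```

```text
[312.30719641 231.00455403] [312.37923244  64.261391  ]
[ 0.52172413 -0.00169109  0.20981776] [[ 0.972  0.233 -0.001]
 [ 0.233 -0.972 -0.   ]
 [-0.001  0.    -1.   ]]
```

View pics/w1.png

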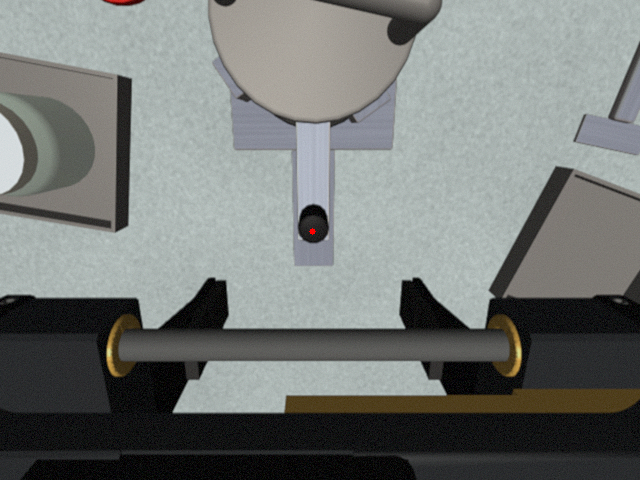

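The wrist view shows the predicted knob point at (312,231), on the knob top at about (313,229). The rail runs straight up the image, so the knob position and yaw are confirmed.

>>> drive_tool(rows=[{"offset": [0.0012, -0.0014, 0.025], "rotation": [0, 0, 0]}, {"offset": [0, 0, 0.03], "rotation": [0, 0, 0]}, {"offset": [0, 0, 0.03], "rotation": [0, 0, 0]}, {"offset": [0, 0, 0.025], "rotation": [0, 0, 0]}, {"offset": [0, 0, 0.015], "rotation": [0, 0, 0]}, {"offset": [0, 0, 0], "rotation": [0, 0, 0]}])

```text
time: 3.02
eef_pos: [0.5221, -0.0001, 0.0843]
tcp_rot: [-0.0, 0.993, 0.117, -0.001]
contact_force: [0.3, 0.9, -0.1]
opening: 0.0869
finger_force: 0.0
```

>>> drive_tool(rows=[{"offset": [0, 0, 0], "rotation": [0, 0, 0]}, {"offset": [0, 0, 0], "rotation": [0, 0, 0]}, {"offset": [0, 0, 0], "rotation": [0, 0, 0]}, {"offset": [0, 0, 0], "rotation": [0, 0, 0]}, {"offset": [0, 0, 0], "rotation": [0, 0, 0]}, {"offset": [0, 0, 0], "rotation": [0, 0, 0]}], jaw=255, grip_force=12)

```text
time: 3.78
eef_pos: [0.5231, 0.0006, 0.0852]
tcp_rot: [0.0, 0.993, 0.118, -0.0]
contact_force: [0.1, -0.2, -0.2]
opening: 0.0349
finger_force: 0.0
```

>>> drive_tool(rows=[{"offset": [0, 0, 0], "rotation": [0, 0, 0]}, {"offset": [0, 0, 0], "rotation": [0, 0, 0]}, {"offset": [0, 0, 0], "rotation": [0, 0, 0]}])

```text
time: 4.15
eef_pos: [0.5233, -0.0001, 0.0853]
tcp_rot: [0.001, 0.993, 0.118, 0.0]
contact_force: [1.0, -4.8, -1.9]
opening: 0.025
finger_force: 12.0
```

>>> drive_tool(rows=[{"offset": [-0.005, 0, 0], "rotation": [0, 0, 0]}, {"offset": [-0.005, 0, 0], "rotation": [0, 0, 0]}, {"offset": [-0.006, 0, 0], "rotation": [0, 0, 0]}, {"offset": [-0.006, 0, 0], "rotation": [0, 0, 0]}, {"offset": [-0.006, 0, 0], "rotation": [0, 0, 0]}, {"offset": [-0.004, 0, 0], "rotation": [0, 0, 0]}, {"offset": [0, 0, 0], "rotation": [0, 0, 0]}])

```text
time: 5.03
eef_pos: [0.492, -0.0077, 0.0853]
tcp_rot: [0.001, 0.993, 0.118, 0.0]
contact_force: [0.8, -6.1, -2.2]
opening: 0.0253
finger_force: 12.0
```

>>> drive_tool(rows=[{"offset": [-0.004, 0, 0], "rotation": [0, 0, 0]}, {"offset": [-0.003, 0, 0], "rotation": [0, 0, 0]}, {"offset": [0, 0, 0], "rotation": [0, 0, 0]}])

```text
time: 5.4
eef_pos: [0.488, -0.0087, 0.0857]
tcp_rot: [0.001, 0.993, 0.117, 0.003]
contact_force: [11.4, -3.1, -9.7]
opening: 0.0248
finger_force: 12.0
```

>>> drive_tool(rows=[{"offset": [-0.002, 0, 0], "rotation": [0, 0, 0]}, {"offset": [-0.001, 0, 0], "rotation": [0, 0, 0]}, {"offset": [0, 0, 0], "rotation": [0, 0, 0]}])

```text
time: 5.78
eef_pos: [0.486, -0.0092, 0.0862]
tcp_rot: [0.0, 0.993, 0.117, 0.004]
contact_force: [13.3, -0.8, -8.4]
opening: 0.0253
finger_force: 12.0
```

>>> drive_tool(rows=[{"offset": [0, 0, 0], "rotation": [0, 0, 0]}, {"offset": [0, 0, 0], "rotation": [0, 0, 0]}, {"offset": [0, 0, 0], "rotation": [0, 0, 0]}, {"offset": [0, 0, 0], "rotation": [0, 0, 0]}, {"offset": [0, 0, -0.02], "rotation": [0, 0, 0]}, {"offset": [0, 0, -0.035], "rotation": [0, 0, 0]}, {"offset": [0, 0, -0.045], "rotation": [0, 0, 0]}, {"offset": [0, 0, -0.045], "rotation": [0, 0, 0]}, {"offset": [0, 0, -0.04], "rotation": [0, 0, 0]}, {"offset": [0, 0, -0.025], "rotation": [0, 0, 0]}, {"offset": [0, 0, 0], "rotation": [0, 0, 0]}], jaw=0)

```text
time: 7.15
eef_pos: [0.4835, -0.0094, 0.2974]
tcp_rot: [0.001, 0.993, 0.118, 0.002]
contact_force: [-0.4, 0.5, -0.8]
opening: 0.0869
finger_force: 0.0
```

Run:
```python
from h import *
from workcell import manip
d=manip.get_image("wrist");np.savez("w2.npz",**d)
cv2.imwrite("pics/w2.png",d["frame"][:,:,::-1])
q=manip.state();R=Ro.from_quat(np.roll(q["tcp_rot"],-1)).as_matrix();print(q["eef_pos"],R.round(3))
print([proj(d,p).round(1) for p in ([.6561,.0311,.22],[.4879,-.0084,.104])])
```

```text
[ 0.48254674 -0.00921341  0.29540086] [[ 0.972  0.234  0.001]
 [ 0.234 -0.972 -0.   ]
 [ 0.001  0.    -1.   ]]
[array([314.7, -37.1]), array([313.2, 205.6])]
```

View pics/w2.png

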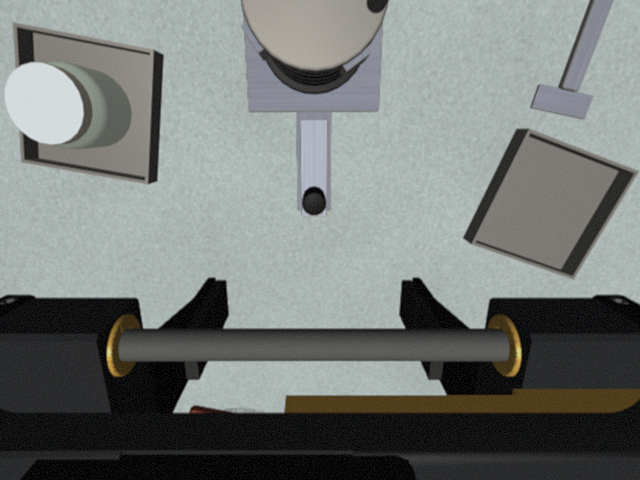

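The wrist view shows the knob at (314,201), by the rail's end. The keeper tip is clear of the flange.

>>> drive_tool(rows=[{"offset": [0.03, 0.0003, 0], "rotation": [0, 0, 0]}, {"offset": [0.04, 0.0003, 0], "rotation": [0, 0, 0]}, {"offset": [0.04, 0.0003, 0], "rotation": [0, 0, 0]}, {"offset": [0.04, 0.0003, 0], "rotation": [0, 0, 0]}, {"offset": [0.028, 0.0002, 0], "rotation": [0, 0, 0]}, {"offset": [0, 0, 0], "rotation": [0, 0, -9.9]}, {"offset": [0, 0, 0], "rotation": [0, 0, -10]}, {"offset": [0, 0, 0], "rotation": [0, 0, -10]}, {"offset": [0, 0, 0], "rotation": [0, 0, -10]}, {"offset": [0, 0, 0], "rotation": [0, 0, -10]}, {"offset": [0, 0, 0], "rotation": [0, 0, -10]}, {"offset": [0, 0, 0], "rotation": [0, 0, -10]}, {"offset": [0, 0, 0], "rotation": [0, 0, -9.6]}, {"offset": [0, 0, 0], "rotation": [0, 0, 0]}, {"offset": [0, 0, 0], "rotation": [0, 0, 0]}])

```text
time: 9.07
eef_pos: [0.6552, 0.031, 0.2938]
tcp_rot: [-0.001, 0.689, 0.724, -0.001]
contact_force: [0.6, -0.1, 0.3]
opening: 0.0873
finger_force: 0.0
```

Run:
```python
from h import *
from workcell import manip
d=manip.get_image("wrist");np.savez("w3.npz",**d)
f=d["frame"].copy()
print([proj(d,p).round(1) for p in ([.6561,.0311,.22],[.654,.0762,.22],[.6585,-.014,.22])],d["cam_to_world"].round(3))
cv2.imwrite("pics/w3.png",f[:,:,::-1])
q=manip.state();R=Ro.from_quat(np.roll(q["tcp_rot"],-1)).as_matrix();print(q["eef_pos"],R.round(3))
```

```text
[array([314. , 243.7]), array([314.2, 182.3]), array([314.2, 299.1])] [[ 0.999  0.047  0.013  0.652]
 [ 0.049 -0.954 -0.296  0.113]
 [-0.002  0.296 -0.955  0.469]
 [ 0.     0.     0.     1.   ]]
[0.65535376 0.03107021 0.29415652] [[-0.05   0.999 -0.002]
 [ 0.999  0.05   0.   ]
 [ 0.    -0.002 -1.   ]]
```

View pics/w3.png

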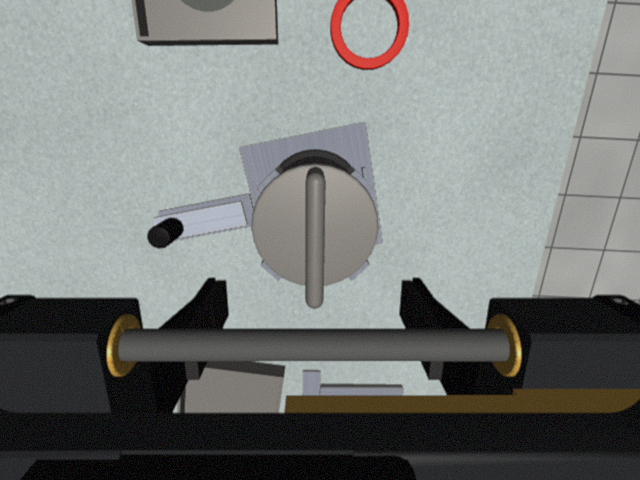

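The bar runs from (315,170) to (314,306), centred between the jaws and aligned with the tool. I'll descend and grip.

>>> drive_tool(rows=[{"offset": [0.0015, 0.0005, 0.015], "rotation": [0, 0, 0]}, {"offset": [0, 0, 0.025], "rotation": [0, 0, 0]}, {"offset": [0, 0, 0.025], "rotation": [0, 0, 0]}, {"offset": [0, 0, 0.015], "rotation": [0, 0, 0]}, {"offset": [0, 0, 0], "rotation": [0, 0, 0]}, {"offset": [0, 0, 0], "rotation": [0, 0, 0]}])

```text
time: 9.88
eef_pos: [0.6567, 0.0326, 0.2163]
tcp_rot: [0.001, 0.688, 0.725, 0.001]
contact_force: [-0.4, -0.1, 1.4]
opening: 0.0868
finger_force: 0.0
```

>>> drive_tool(rows=[{"offset": [0, 0, 0], "rotation": [0, 0, 0]}, {"offset": [0, 0, 0], "rotation": [0, 0, 0]}, {"offset": [0, 0, 0], "rotation": [0, 0, 0]}, {"offset": [0, 0, 0], "rotation": [0, 0, 0]}, {"offset": [0, 0, 0], "rotation": [0, 0, 0]}, {"offset": [0, 0, 0], "rotation": [0, 0, 0]}, {"offset": [0, 0, 0], "rotation": [0, 0, 0]}, {"offset": [0, 0, 0], "rotation": [0, 0, 0]}, {"offset": [0, 0, 0], "rotation": [0, 0, 0]}, {"offset": [0, 0, 0], "rotation": [0, 0, 0]}], jaw=255, grip_force=40)

```text
time: 11.12
eef_pos: [0.6561, 0.0326, 0.2152]
tcp_rot: [-0.0, 0.688, 0.726, -0.0]
contact_force: [0.1, 0.5, 0.3]
opening: 0.0019
finger_force: 0.0
```

Run:
```python
from h import *
from workcell import manip
d=manip.get_image("side");w=manip.get_image("wrist")
a=cv2.resize(d["frame"][130:330,180:440],(520,400),interpolation=cv2.INTER_CUBIC);b=cv2.resize(w["frame"],(280,210))
f=np.zeros((400,800,3),np.uint8);f[:,:520]=a;f[:210,520:]=b
cv2.imwrite("pics/s4.png",f[:,:,::-1]);print(manip.state()["opening"],manip.state()["finger_force"])
print((proj(d,manip.state()["eef_pos"])-[180,130])*2)
```

```text
0.00044637224423368883 0.0
[208.94491469 166.90145802]
```

View pics/s4.png

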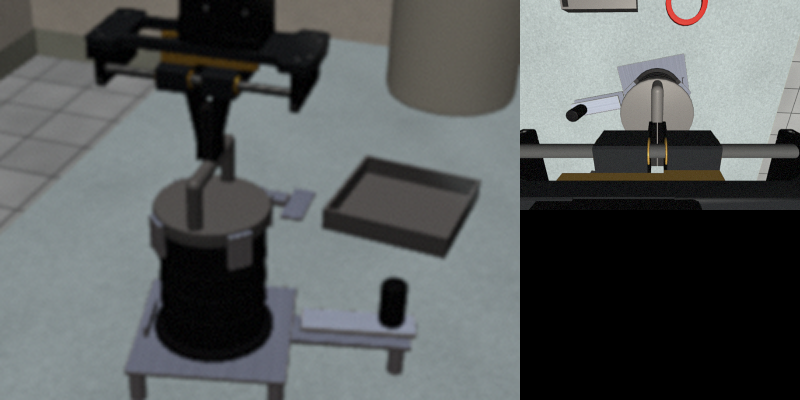

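Side view: the closed fingertips end at about (210,158) in the crop, at the bar's top edge, so the jaws closed above the bar. The tips are higher than the TCP reading implies, so I'll check `tips_ahead` and triangulate them.

Run:
```python
from h import *
from workcell import manip
print(manip.tips_ahead,[a for a in dir(manip) if a[0]!='_'])
q=manip.state();p=q["eef_pos"];print(p,q["joints"].round(4))
d=manip.get_image("side")
for z in(.20,.21,.22,.23,.24):print(z,((proj(d,[p[0],p[1],z])-[180,130])*2).round(1))
for n,pt in(("barNear",[.654,.0762,.22]),("barFar",[.6585,-.014,.22]),("mid",[.6563,.0325,.22]),("midtop",[.6563,.0325,.227])):print(n,((proj(d,pt)-[180,130])*2).round(1))
f=d["frame"][130:330,180:440];print("col", f[65:100,104].max(1).tolist(), f[65:100,101].max(1).tolist())
```

```text
0.014 ['PlanningError', 'get_image', 'job_done', 'state', 'tips_ahead']
[0.65613358 0.03257854 0.21523969] [-0.0703  0.2929  1.4304  0.      1.4183 -0.1231]
0.2 [209.2 181.9]
0.21 [209.  172.1]
0.22 [208.9 162.2]
0.23 [208.7 152.1]
0.24 [208.5 141.9]
barNear [192.2 185.4]
barFar [225.1 139.3]
mid [208.7 162.1]
midtop [208.6 155. ]
col [9, 8, 9, 8, 7, 8, 11, 10, 9, 9, 9, 7, 9, 8, 17, 47, 68, 75, 71, 65, 58, 49, 41, 38, 45, 59, 71, 79, 84, 82, 82, 83, 84, 84, 81] [8, 13, 7, 6, 7, 8, 8, 10, 8, 5, 7, 9, 8, 12, 31, 64, 85, 86, 82, 79, 77, 76, 72, 65, 58, 51, 42, 39, 44, 51, 57, 59, 60, 61, 60]
```

>>> drive_tool(rows=[{"offset": [0, 0, -0.008], "rotation": [0, 0, 0]}, {"offset": [0, 0, 0], "rotation": [0, 0, 0]}, {"offset": [0, 0, 0], "rotation": [0, 0, 0]}, {"offset": [0, 0, 0], "rotation": [0, 0, 0]}, {"offset": [0, 0, 0], "rotation": [0, 0, 0]}, {"offset": [0, 0, 0], "rotation": [0, 0, 0]}, {"offset": [0, 0, 0], "rotation": [0, 0, 0]}, {"offset": [0, 0, 0], "rotation": [0, 0, 0]}], jaw=80)

```text
time: 12.28
eef_pos: [0.6561, 0.0326, 0.2232]
tcp_rot: [-0.0, 0.688, 0.726, 0.0]
contact_force: [0.3, -0.0, -0.3]
opening: 0.0593
finger_force: 0.0
```

>>> drive_tool(rows=[{"offset": [0, 0, 0.01], "rotation": [0, 0, 0]}, {"offset": [0, 0, 0.01], "rotation": [0, 0, 0]}, {"offset": [0, 0, 0.006], "rotation": [0, 0, 0]}, {"offset": [0, 0, 0.004], "rotation": [0, 0, 0]}, {"offset": [0, 0, 0], "rotation": [0, 0, 0]}])

```text
time: 12.9
eef_pos: [0.6559, 0.0326, 0.1928]
tcp_rot: [-0.0, 0.688, 0.725, -0.0]
contact_force: [0.5, -0.2, 0.7]
opening: 0.0596
finger_force: 0.0
```

Run:
```python
from h import *
from workcell import manip
d=manip.get_image("side");print(manip.state()["eef_pos"])
cv2.imwrite("pics/s5.png",cv2.resize(d["frame"][170:260,220:360],(784,504),interpolation=cv2.INTER_CUBIC)[:,:,::-1])
```

```text
[0.65616805 0.03256193 0.19325042]
```

View pics/s5.png

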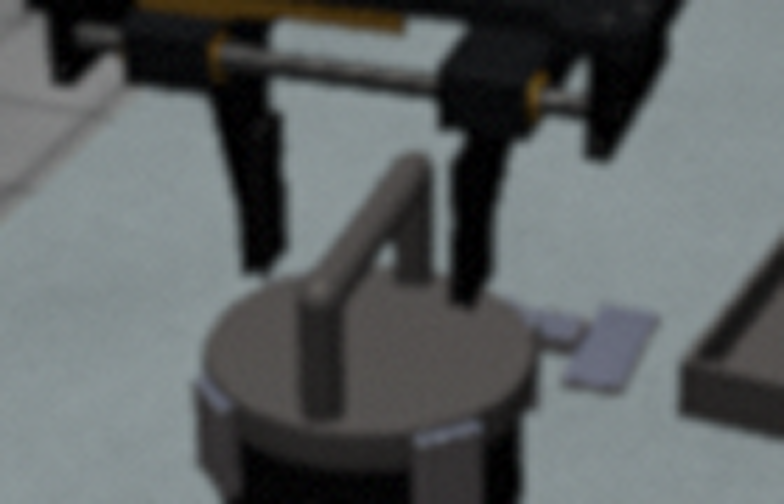

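The view shows the fingers straddling the bar, with the tips at rows 270–300 against the bar's middle at about row 225. That puts them about 20 mm below its axis and clear of the lid, so I'll grip.

>>> drive_tool(rows=[{"offset": [0, 0, 0], "rotation": [0, 0, 0]}, {"offset": [0, 0, 0], "rotation": [0, 0, 0]}, {"offset": [0, 0, 0], "rotation": [0, 0, 0]}, {"offset": [0, 0, 0], "rotation": [0, 0, 0]}, {"offset": [0, 0, 0], "rotation": [0, 0, 0]}, {"offset": [0, 0, 0], "rotation": [0, 0, 0]}, {"offset": [0, 0, 0], "rotation": [0, 0, 0]}, {"offset": [0, 0, 0], "rotation": [0, 0, 0]}], jaw=255, grip_force=40)

```text
time: 13.95
eef_pos: [0.6559, 0.0325, 0.1932]
tcp_rot: [-0.0, 0.688, 0.725, -0.0]
contact_force: [-2.3, -0.8, 1.1]
opening: 0.0129
finger_force: 40.0
```

>>> drive_tool(rows=[{"offset": [0, 0, -0.003], "rotation": [0, 0, 0]}, {"offset": [0, 0, -0.007], "rotation": [0, 0, 0]}, {"offset": [0, 0, -0.01], "rotation": [0, 0, 0]}, {"offset": [0, 0, -0.015], "rotation": [0, 0, 0]}, {"offset": [0, 0, -0.015], "rotation": [0, 0, 0]}, {"offset": [0, 0, -0.015], "rotation": [0, 0, 0]}, {"offset": [0, 0, -0.01], "rotation": [0, 0, 0]}, {"offset": [0, 0, -0.005], "rotation": [0, 0, 0]}, {"offset": [0, 0, 0], "rotation": [0, 0, 0]}, {"offset": [0, 0, 0], "rotation": [0, 0, 0]}])

```text
time: 15.2
eef_pos: [0.6557, 0.0326, 0.2723]
tcp_rot: [-0.001, 0.688, 0.726, -0.0]
contact_force: [-0.4, -0.6, -8.0]
opening: 0.0125
finger_force: 40.0
```

Run:
```python
from h import *
from workcell import manip
d=manip.get_image("side");q=manip.state();p=q["eef_pos"];R=Ro.from_quat(np.roll(q["tcp_rot"],-1)).as_matrix()
print(p,R.round(3),q["contact_force"])
print((R.T@(np.array([.5383+.0,-.3067+.0008,p[2]])-p)).round(4))
cv2.imwrite("pics/s6.png",d["frame"][:,:,::-1])
```

```text
[0.65570807 0.03260354 0.27228267] [[-0.053  0.999 -0.002]
 [ 0.999  0.053  0.   ]
 [ 0.    -0.002 -1.   ]] [ 0.30877392 -0.72294059 -7.71451481]
[-3.318e-01 -1.351e-01  1.000e-04]
```

View pics/s6.png

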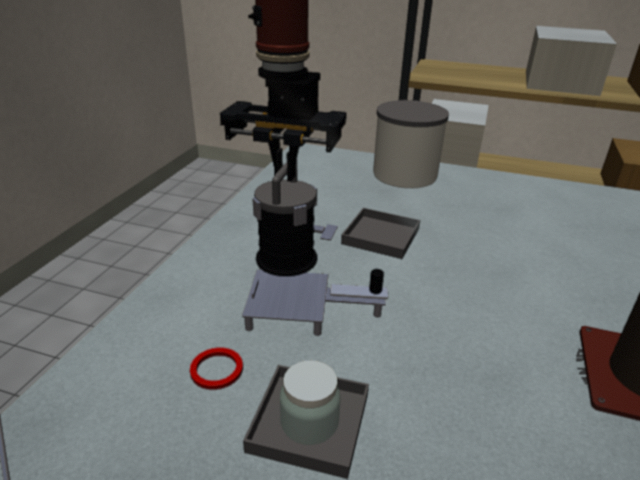

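The canister hangs upright above the stand, clear of it. The keeper is still back, with the knob at (377,281). Next I'll carry it to the empty tray.

>>> drive_tool(rows=[{"offset": [-0.0093, -0.0038, 0], "rotation": [0, 0, 0]}, {"offset": [-0.0185, -0.0075, 0], "rotation": [0, 0, 0]}, {"offset": [-0.0259, -0.0106, 0], "rotation": [0, 0, 0]}, {"offset": [-0.0296, -0.0121, 0], "rotation": [0, 0, 0]}, {"offset": [-0.0296, -0.0121, 0], "rotation": [0, 0, 0]}, {"offset": [-0.0296, -0.0121, 0], "rotation": [0, 0, 0]}, {"offset": [-0.0296, -0.0121, 0], "rotation": [0, 0, 0]}, {"offset": [-0.0296, -0.0121, 0], "rotation": [0, 0, 0]}, {"offset": [-0.0296, -0.0121, 0], "rotation": [0, 0, 0]}, {"offset": [-0.0296, -0.0121, 0], "rotation": [0, 0, 0]}, {"offset": [-0.0259, -0.0106, 0], "rotation": [0, 0, 0]}, {"offset": [-0.0185, -0.0075, 0], "rotation": [0, 0, 0]}, {"offset": [-0.0148, -0.006, 0], "rotation": [0, 0, 0]}, {"offset": [-0.0111, -0.0045, 0], "rotation": [0, 0, 0]}, {"offset": [0, 0, 0], "rotation": [0, 0, 0]}, {"offset": [0, 0, 0], "rotation": [0, 0, 0]}])

```text
time: 17.25
eef_pos: [0.5389, -0.3044, 0.2731]
tcp_rot: [-0.0, 0.688, 0.726, 0.0]
contact_force: [-0.3, -0.3, -7.2]
opening: 0.0134
finger_force: 40.0
```

Run:
```python
from h import *
from workcell import manip
d=manip.get_image("side");t=manip.get_image("top");q=manip.state();p=q["eef_pos"];R=Ro.from_quat(np.roll(q["tcp_rot"],-1)).as_matrix()
print(p,R.round(3),q["contact_force"])
f=np.hstack([cv2.resize(d["frame"][90:290,300:460],(400,500)),cv2.resize(t["frame"][170:370,400:560],(400,500))])
cv2.imwrite("pics/s7.png",f[:,:,::-1])
```

```text
[ 0.53894026 -0.30445036  0.27319348] [[-0.054  0.999  0.   ]
 [ 0.999  0.054  0.   ]
 [ 0.     0.    -1.   ]] [-0.50312489 -0.52528066 -7.97385075]
```

View pics/s7.png

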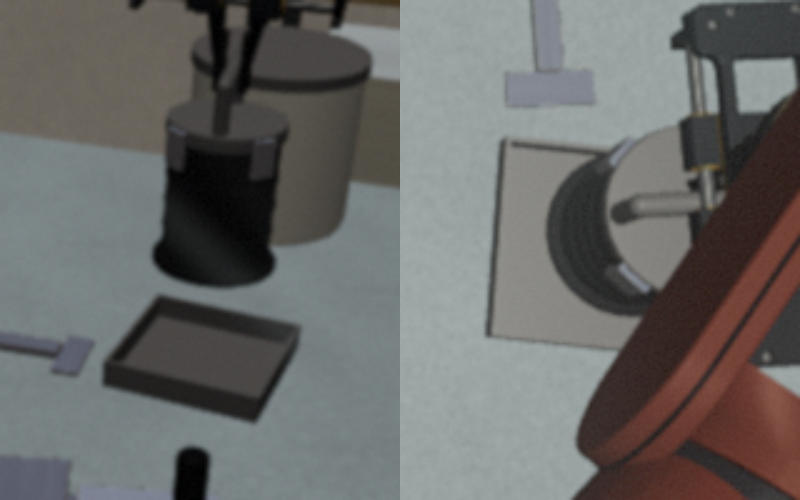

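Side and top views: the canister hangs upright over the tray. Based on the grasp, its underside is at the TCP height minus 0.153 m. I'll lower it gently.

>>> drive_tool(rows=[{"offset": [-0.002, 0, 0.008], "rotation": [0, 0, 0]}, {"offset": [0, 0, 0.016], "rotation": [0, 0, 0]}, {"offset": [0, 0, 0.02], "rotation": [0, 0, 0]}, {"offset": [0, 0, 0.02], "rotation": [0, 0, 0]}, {"offset": [0, 0, 0.02], "rotation": [0, 0, 0]}, {"offset": [0, 0, 0.014], "rotation": [0, 0, 0]}, {"offset": [0, 0, 0.008], "rotation": [0, 0, 0]}, {"offset": [0, 0, 0.003], "rotation": [0, 0, 0]}, {"offset": [0, 0, 0], "rotation": [0, 0, 0]}, {"offset": [0, 0, 0], "rotation": [0, 0, 0]}])

```text
time: 18.6
eef_pos: [0.5391, -0.3077, 0.1652]
tcp_rot: [0.001, 0.688, 0.725, 0.0]
contact_force: [0.2, 0.4, -7.3]
opening: 0.013
finger_force: 40.0
```

>>> drive_tool(rows=[{"offset": [0, 0, 0.0015], "rotation": [0, 0, 0]}, {"offset": [0, 0, 0.001], "rotation": [0, 0, 0]}, {"offset": [0, 0, 0.001], "rotation": [0, 0, 0]}, {"offset": [0, 0, 0.001], "rotation": [0, 0, 0]}, {"offset": [0, 0, 0], "rotation": [0, 0, 0]}])

```text
time: 19.23
eef_pos: [0.5386, -0.3072, 0.1595]
tcp_rot: [-0.0, 0.688, 0.726, -0.0]
contact_force: [-0.1, -0.5, -7.6]
opening: 0.0132
finger_force: 40.0
```

>>> drive_tool(rows=[{"offset": [0, 0, 0.001], "rotation": [0, 0, 0]}, {"offset": [0, 0, 0.001], "rotation": [0, 0, 0]}, {"offset": [0, 0, 0.0007], "rotation": [0, 0, 0]}, {"offset": [0, 0, 0], "rotation": [0, 0, 0]}, {"offset": [0, 0, 0], "rotation": [0, 0, 0]}])

```text
time: 19.85
eef_pos: [0.5388, -0.3073, 0.1573]
tcp_rot: [0.0, 0.688, 0.726, 0.0]
contact_force: [-0.2, 1.0, -4.1]
opening: 0.0127
finger_force: 40.0
```

Contact: part of the weight is now on the tray. A little further.

>>> drive_tool(rows=[{"offset": [0, 0, 0.0005], "rotation": [0, 0, 0]}, {"offset": [0, 0, 0.0005], "rotation": [0, 0, 0]}, {"offset": [0, 0, 0], "rotation": [0, 0, 0]}, {"offset": [0, 0, 0], "rotation": [0, 0, 0]}])

```text
time: 20.35
eef_pos: [0.5391, -0.3075, 0.1573]
tcp_rot: [0.001, 0.688, 0.726, 0.0]
contact_force: [-2.8, 3.3, 5.8]
opening: 0.0128
finger_force: 40.0
```

>>> drive_tool(rows=[{"offset": [0, 0, 0], "rotation": [0, 0, 0]}, {"offset": [0, 0, 0], "rotation": [0, 0, 0]}, {"offset": [0, 0, 0], "rotation": [0, 0, 0]}, {"offset": [0, 0, 0], "rotation": [0, 0, 0]}, {"offset": [0, 0, 0], "rotation": [0, 0, 0]}, {"offset": [0, 0, 0], "rotation": [0, 0, 0]}, {"offset": [0, 0, 0], "rotation": [0, 0, 0]}, {"offset": [0, 0, -0.01], "rotation": [0, 0, 0]}, {"offset": [0, 0, -0.02], "rotation": [0, 0, 0]}, {"offset": [0, 0, -0.03], "rotation": [0, 0, 0]}, {"offset": [0, 0, -0.04], "rotation": [0, 0, 0]}, {"offset": [0, 0, -0.04], "rotation": [0, 0, 0]}, {"offset": [0, 0, -0.02], "rotation": [0, 0, 0]}, {"offset": [0, 0, 0], "rotation": [0, 0, 0]}], jaw=60)

```text
time: 22.1
eef_pos: [0.5394, -0.3078, 0.3185]
tcp_rot: [0.002, 0.688, 0.726, 0.0]
contact_force: [-0.5, 0.1, -0.4]
opening: 0.0665
finger_force: 0.0
```

Run:
```python
from h import *
from workcell import manip
d=manip.get_image("side");print(manip.state()["eef_pos"],manip.state()["contact_force"])
cv2.imwrite("pics/s8.png",cv2.resize(d["frame"][100:400,180:480],(600,600))[:,:,::-1])
```

```text
[ 0.53873462 -0.30730132  0.31613416] [-0.59725764 -0.55296688 -0.84679599]
```

View pics/s8.png

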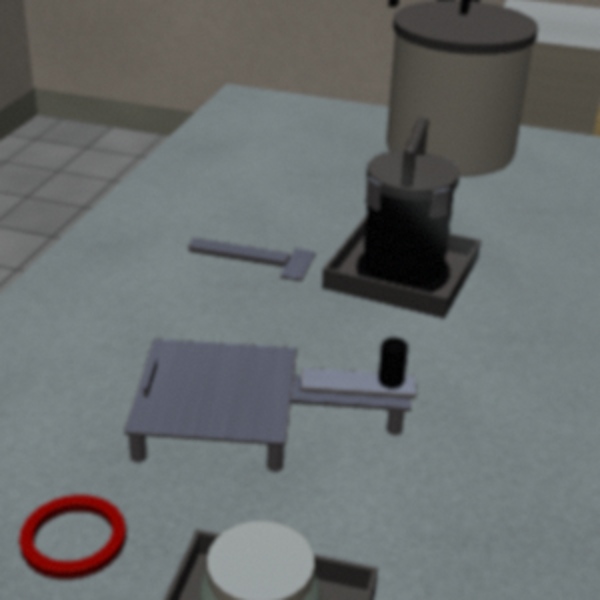

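The canister stands flat inside the tray, at about (405,270). The other objects look unmoved. I'll check the keeper travel numerically before handing in.

Run:
```python
from h import *
from workcell import manip
s=manip.get_image("side");t=manip.get_image("top")
o=dict(top=dict(np.load("top0.npz")),side=dict(np.load("side0.npz")))
def dark(d,x0,x1,y0,y1,t):
    g=d["frame"][y0:y1,x0:x1].max(2);m=cv2.morphologyEx((g<t).astype(np.uint8),cv2.MORPH_OPEN,np.ones((3,3)))
    n,l,st,c=cv2.connectedComponentsWithStats(m);i=1+st[1:,4].argmax();return c[i]+[x0,y0],st[i]
S=np.array([.65324,.0313])
a=dark(o["side"],340,375,255,295,50);b=dark(s,360,395,255,300,50);print(a,b)
ka,kb=[ray(s,x[0],.082) for x in(a,b)];print("side",ka,kb,np.linalg.norm(ka-kb))
for d,r in((o["top"],(300,335,255,290)),(t,(300,340,270,310))):
    c,st=dark(d,*r,85);k=ray(d,c,.097);print("top",c,st,k,np.linalg.norm(k-S))
```

```text
(array([357.34082397, 279.55430712]), array([ 11,  13,  13,  24, 267], dtype=int32)) (array([376.003663  , 280.97069597]), array([ 10,  14,  13,  25, 273], dtype=int32))
side [5.22782683e-01 3.04037027e-04] [ 0.488322   -0.00737621] 0.035306160002257725
top [316.5       272.4084507] [ 11  11  12  14 142] [5.22155888e-01 7.85547332e-05] 0.13475096687715213
top [321.05882353 291.43382353] [ 15  15  13  14 136] [ 0.48851354 -0.0082682 ] 0.1694120678388618
```

```bash
python3 -c "
from workcell import manip
print(manip.job_done())"
```

```text
the job is handed in; nothing more can be done
None
```

The job is handed in at about 22 s: the keeper is drawn back to its stop (knob measured 169 mm from the stand's middle; 170 is fully back), the canister stands flat in the empty tray, and the jar, ring and scraper look unmoved.

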